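Put the cutting-wire spool away

ROBOT

A 6-joint arm with a two-finger parallel gripper is mounted at the origin on the work surface; the furniture and walls round the work are solid. World frame = base frame: x ahead of the robot, y to its left, z up, the work surface at z = 0. Lengths are in mm, angles in rad, forces in N, time in s.
With the tool pointing down it reaches from about 275 to 1000 mm from the base axis. Payload 8.4 kg.
Tool frame: the origin (TCP) lies between the finger pads; the fingertips stand 25 mm ahead of it and the grasp point (between the pads) lies 6 mm ahead of it; z points along the fingers, y is the line along which they close (so a half turn about z gives the same grasp; the last joint's range is limited). The gripper opens to 85 mm and grips with 20 to 120 N. Pads are 22 mm wide; open, the fingers measure 114 mm over their backs; the gripper's body (76 mm by 85 mm) begins 54 mm behind the grasp point. The pads swing forward as they close: fully open they stand 13 mm farther back than shut.
Start: joints at [1.142, 0.353, 1.633, -0, 1.155, -0.002], TCP at [258.724, 568.938, 256.281] pointing down, gripper open.
Joint ranges: [-2.63, 2.63], [-0.92, 2.1], [0.06, 2.66], [-1.3, 4.44], [0, 2.69], [-3.02, 3.02]. Speed limits (rad/s): [2.22, 2.22, 2.79, 3.14, 3.14, 3.14].

INTERFACE

Orientations are given as [roll, pitch, yaw] about the fixed x, y, z axes, in that order (R = Rz(yaw) Ry(pitch) Rx(roll)).
In Python, from rig import r, eyes, workorder gives the robot as it stands. The module is installed in compiled form; this text tells all that it offers.
- The arm moves only by the tool step_arm, never from a script. Its argument "moves" is a list of rows, each an object of numbers: "tx", "ty", "tz": the shift along the tool's x, y, z scaled (see below); "ax", "ay", "az": the turn, a rotation vector about the tool's x, y, z scaled (see below). In form: [{"tx": .., "ty": .., "tz": .., "ax": .., "ay": .., "az": ..}, ...]. A call has 1 to 5 rows; each row shifts and turns the commanded pose from where the row before left it, along the tool's axes as they then stand; what a row does not reach is not made up. The controller multiplies each number of a shift by 25 mm and each number of a turn by 90 degrees. A row lasts 1/8 s, in which the tool goes at most 62.5 mm and 10.7 degrees, less where a joint would pass 70% of its speed; a pose out of reach is approached as far as the arm can. A call with a number of a shift or a turn outside -1 to 1 is refused whole. A call with a gripper value outside its range is refused whole. "gripper" is the opening, from 0 (shut) to 1 (fully open), set as the call begins (left out, the last holds). The fingers move at their own pace and stop on an object; "newtons" is the grip in N (left out, the last holds). Time passes only in rows, so rows that do not move let the fingers close. It gives the time, the measured TCP pose, the force, the opening and the grip force at its end, in the units of the state.
- r.sense(): the state, without advancing time (a new reading comes with each control period).
- eyes.grab_frame(name): name is "side" or "top" or "wrist"; returns (picture, depth): 400x640x3 uint8, red, green, blue; 400x640 float32, mm along the optical axis (not along the pixel's ray), 0 where there is no reading.
- eyes.camera_info(name): a dict with "intrinsics" (3x3 intrinsics, pixels), "cam_to_world" (4x4, takes a point from camera to world coordinates). Camera axes: x right, y up, looking along -z (the intrinsics and any distortion apply to the point x, -y, -z); pixel columns grow to the right and rows downward; lengths in mm; the calibration is good to about 2 mm. A picture is of the moment at which its call begins: read the wrist's pose just before it. camera_info takes no time and is no camera call; for the wrist camera it gives the pose at the moment of the call.
- workorder.sign_off(): hands the job in; it is judged then, once.
The state is a dict: "clock": time; "qpos": joint angles; "qvel": joint speeds; "joint_efforts": joint torques, N m; "eef_pos": TCP position; "tcp_rot": TCP orientation; "contact_force": force on the tool from outside, world axes, zero at the start; "wrist_torque": the same for the moment, N m; "opening": opening from 0.0 (shut) to 1.0 (fully open); "grasp_force": force on a finger pad.
Only numpy, scipy, OpenCV 4.12 (cv2) and the standard library are available. Lean on these libraries where they do the work, as an engineer would, in place of code of your own. Each camera call takes 0.05 s, during which the arm holds its last target. There are 200 camera calls.

TASK

Take the spool of brass cutting wire off the leaning spindle of the green wire stand: a cross bar hidden inside its hub holds it on, so lift it lightly against the bar, turn it until its keyways find the bar, and slide it off along the spindle without forcing it. Put it away flat and the same way up on the floor of the open top drawer of the little chest, set down rather than dropped, then push the drawer fully shut. Do not knock over or push aside the green tumbler or the jar with the black lid.

Things in the scene. Friction and masses are not known exactly. Their poses are not given: they have to be found in the camera images.
- spool: Spool of brass wire between black flanges, 57 mm across, 42 mm tall, 0.22 kg; grip it round the flanges. Origin at the centre of its underside, z along its axis. Its hub is hollow; each 6 mm end plate has a 20 mm bore with 4 keyways, on its own +x, +y, -x, -y. It sits on the seat and lifts about 6 mm before its lower plate meets the cross bar, unless keyways stand within 7 degrees of the bar.
- stand: Green wire stand screwed to the bench: round base 90 mm across, a steel post, and on it a bearing whose steel spindle leans 30 degrees from vertical towards the stand's -x, which points to the robot's right. Origin on the bench straight below the seat, z up; the seat is 150 mm above it. The spindle has a stiff brake (0.6 N m), so it stays put when the spool is turned lightly.
- spindle_seat (a point): Centre of the round seat (39 mm across) under the spool, on the spindle's axis; z points along the leaning spindle, which is 18 mm thick and 60 mm long. A bar across it, 25 mm long, 3.6 mm wide and 12 to 21 mm above the seat, hides inside the hub. Its angle about the axis differs each time and is not reported; turning the spool up to 70 degrees either way finds it.
- spindle_tip (a point): Free end of the spindle, on its axis, 60 mm above spindle_seat; axes as spindle_seat. The spool is off once its underside is past this point.
- chest: Little wooden chest with two drawers, 170 mm deep, 200 mm wide, 152 mm high, fixed on the bench. Origin at the centre of its underside, z up; its front looks to its own -x. Only the upper drawer is open. Thin tiles and a wooden rib lie on top (up to 10 mm).
- drawer_floor (a point): Middle of the upper drawer's floor; axes as the chest; moves with the drawer. Inside, the drawer is 125 mm long (x) and 158 mm wide (y), with walls 43 mm high. The outer face of its front board is 83.5 mm from this point towards -x; the board rises 51 mm above the floor.
- chest_drawer0_handle (a point): Middle of the dark steel bar handle of the upper drawer: a round bar along the chest's y, 100 mm long, 35 mm in front of the board. Pushing on the bar or on the board shuts the drawer.
- chest_drawer0 (a joint): How far the upper drawer is pulled out, m: 0 fully shut, 0.085 to 0.1 at the start.
- tumbler: Pale green tumbler, 66 mm in diameter, 77 mm tall, stands loose on the bench. Origin at the centre of its underside. Leave it alone.
- cobalt_jar: Glass jar with a black screw lid, 60 mm in diameter, 79 mm tall, loose. Origin at the centre of its underside. Leave it alone.

How it is judged:
By the outcome, as a careful person would: the job done as asked, in the order asked, and still so for the second after the job is handed in, with the robot touching nothing.
It also fails if it takes over 59 s, if anything falls off the work surface, if the arm or the gripper's body presses on something with over 40 N, if the wrist force passes 120 N, or if a joint passes its speed limit or range.

## Working session

There is one attempt and no reset: what is moved stays moved. The work goes in short steps, Python scripts to look and compute and a tool call to move; the robot and the scene stay as the last step left them, time stands still between calls to the robot, and variables do not carry over. Pictures are saved under pics/ and viewed, at most 13 in all, crops included, and the job is handed in when it is done.

Besides the shell and the picture viewer there is one more tool, called after "Emit:" by a JSON object that holds its "name" and its "arguments". step_arm: Moves the arm, as the interface text tells. Its arguments: {"type":"object","properties":{"moves":{"type":"array","items":{"type":"object","properties":{"tx":{"type":"number"},"ty":{"type":"number"},"tz":{"type":"number"},"ax":{"type":"number"},"ay":{"type":"number"},"az":{"type":"number"}}}},"gripper":{"type":"number"},"newtons":{"type":"number"}},"required":["moves"]}

```bash
mkdir -p pics; cat > h.py <<'E'
import numpy as np, cv2
from rig import r, eyes, workorder
def grab(n):
    ci=eyes.camera_info(n); p,d=eyes.grab_frame(n); return p,d,np.array(ci["intrinsics"]),np.array(ci["cam_to_world"])
def pts(d,K,T):
    v,u=np.mgrid[:d.shape[0],:d.shape[1]]
    X=np.stack([(u-K[0,2])/K[0,0]*d,-(v-K[1,2])/K[1,1]*d,-d,np.ones_like(d)],-1)
    return (X@T.T)[...,:3]
E
python3 - <<'E'
from h import *
print(r.sense())
for n in ("side","top"):
    p,d,K,T=grab(n); np.savez(f"/tmp/{n}.npz",p=p,d=d,K=K,T=T); cv2.imwrite(f"pics/{n}0.png",p[...,::-1]); print(n,K.round(1).tolist(),T.round(3).tolist(),(d>0).mean())
E
```

```text
{'clock': 0.0, 'qpos': array([ 1.14158987e+00,  3.53623957e-01,  1.63410172e+00,  1.57444206e-05,
        1.15522625e+00, -2.42730856e-03]), 'qvel': array([ 0.00027993, -0.00148521, -0.0012528 , -0.00211363,  0.00180275,
        0.00056855]), 'joint_efforts': array([-2.02167204e-03, -6.05236244e+01, -3.42079496e+01, -1.57206414e-04,
        9.07876936e-03,  4.33827864e-06]), 'eef_pos': array([258.5454184 , 568.5433553 , 255.59064681]), 'tcp_rot': array([-3.14023343e+00, -1.76950165e-05,  2.71480712e+00]), 'contact_force': array([ 0.26818333,  0.68178901, -0.44616974]), 'wrist_torque': array([0.02140381, 0.00402171, 0.03136354]), 'grasp_force': 0.0, 'opening': 0.9981556605248798}
side [[400.7, 0.0, 317.4], [0.0, 400.7, 196.4], [0.0, 0.0, 1.0]] [[0.481, -0.521, 0.705, 1377.1], [0.877, 0.283, -0.39, -366.579], [0.004, 0.805, 0.593, 860.24], [0.0, 0.0, 0.0, 1.0]] 0.9959140625
top [[381.7, 0.0, 311.6], [0.0, 381.7, 197.7], [0.0, 0.0, 1.0]] [[0.017, 0.994, -0.106, 445.215], [-1.0, 0.019, 0.017, 127.986], [0.019, 0.106, 0.994, 1151.084], [0.0, 0.0, 0.0, 1.0]] 0.9959609375
```

View pics/side0.png

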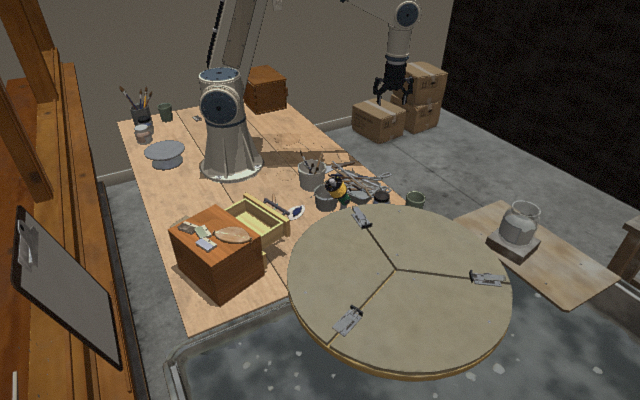

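View pics/top0.png

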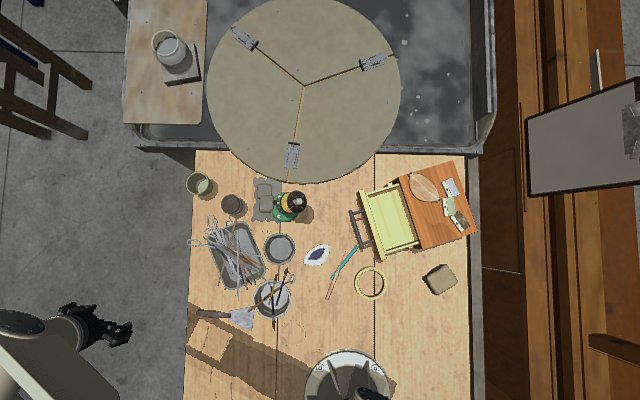

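The top view shows the spool on the green stand at about (293,203), leaning to image right. The tumbler is at (199,184), the black-lidded jar at (232,204), the open drawer at (390,222), and the handle at (358,234). A big disc lies just beyond the stand.

```bash
python3 - <<'E'
from h import *
f=np.load("/tmp/top.npz"); p,d,K,T=[f[k] for k in "pdKT"]; P=pts(d,K,T)
g=np.load("/tmp/side.npz"); p2,d2,K2,T2=[g[k] for k in "pdKT"]; P2=pts(d2,K2,T2)
def at(u,v): return P[v,u].round(0).tolist()
for n,(u,v) in dict(disc=(300,150),discedge=(300,176),tumb=(199,184),jar=(232,204),spooltop=(297,200),table=(330,220),floor=(390,225),board=(372,235),handle=(357,234),chesttop=(440,230),can=(279,248),green=(278,216),blk=(265,190)).items(): print(n,at(u,v))
a=cv2.resize(p[150:300,180:480,::-1],None,fx=2.6,fy=2.6,interpolation=cv2.INTER_CUBIC)
b=cv2.resize(p2[150:280,160:440,::-1],None,fx=2.6,fy=2.6,interpolation=cv2.INTER_CUBIC)
a=a[:,:720];b=b[:,:720]
cv2.imwrite("pics/a.png",cv2.resize(np.vstack([a,b]),(0,0),fx=.82,fy=.82))
# drawer interior: pale yellow masks
hsv=cv2.cvtColor(p,cv2.COLOR_RGB2HSV)
print(hsv[225,390],hsv[235,372],hsv[190,420],hsv[203,285],hsv[200,297])
# chest top: points at z 145..170 in region
for nm,lo,hi,reg in (("chest",140,156,(395,480,155,255)),):
    u0,u1,v0,v1=reg; Q=P[v0:v1,u0:u1].reshape(-1,3); Q=Q[(Q[:,2]>lo)&(Q[:,2]<hi)]
    print(nm,len(Q),cv2.minAreaRect(Q[:,:2].astype(np.float32)),np.median(Q[:,2]))
Q=P[180:270,340:425].reshape(-1,3)
h,e=np.histogram(Q[:,2],bins=np.arange(-10,180,5)); print([(int(x),int(y)) for x,y in zip(e,h) if y>30])
E
```

```text
disc [685.0, 145.0, 130.0]
discedge [613.0, 143.0, 132.0]
tumb [602.0, 447.0, 10.0]
jar [538.0, 333.0, 81.0]
spooltop [540.0, 148.0, 203.0]
table [502.0, 52.0, 1.0]
floor [487.0, -111.0, 84.0]
board [457.0, -53.0, 127.0]
handle [459.0, -13.0, 122.0]
chesttop [473.0, -227.0, 154.0]
can [416.0, 203.0, 7.0]
green [510.0, 208.0, 16.0]
blk [588.0, 249.0, 13.0]
[ 34  73 218] [ 14 125  61] [ 16  88 196] [ 22 142 208] [ 20  17 183]
chest 3013 ((543.1425170898438, -221.6866455078125), (200.07020568847656, 157.46279907226562), 18.28107261657715) 152.93291034401773
[(-5, 1071), (0, 1981), (5, 176), (10, 46), (80, 337), (85, 1544), (90, 115), (95, 38), (100, 33), (105, 37), (110, 43), (115, 173), (120, 114), (125, 110), (130, 219), (135, 200), (140, 257), (145, 83), (150, 574), (155, 157), (160, 204)]
```

View pics/a.png

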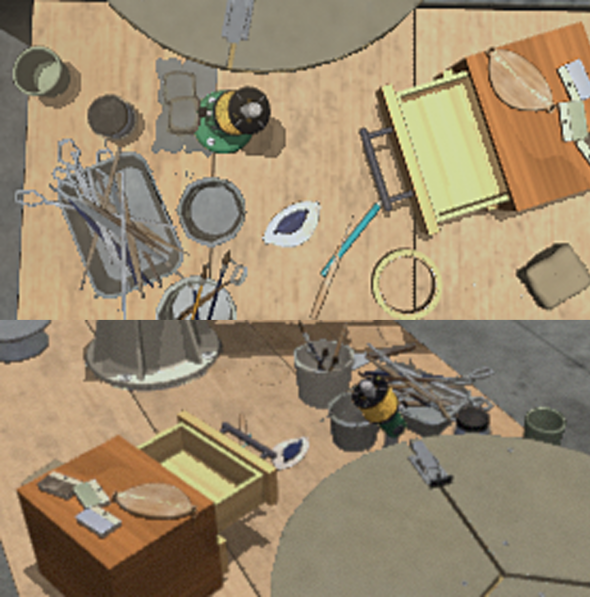

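```bash
python3 - <<'E'
from h import *
from scipy.optimize import least_squares
f=np.load("/tmp/top.npz"); p,d,K,T=[f[k] for k in "pdKT"]; P=pts(d,K,T)
g=np.load("/tmp/side.npz"); p2,d2,K2,T2=[g[k] for k in "pdKT"]; P2=pts(d2,K2,T2)
# spool: all points near it above z=160
S=[]
for X,c in ((P,p),(P2,p2)):
    m=(np.abs(X[...,0]-545)<70)&(np.abs(X[...,1]-150)<70)&(X[...,2]>140)&(X[...,2]<240)
    Q=X[m]; S.append((Q,c[m])); print(len(Q),Q.min(0).round(),Q.max(0).round())
# fit: top flange plane (normal 30deg lean, azimuth free): dark pixels
from itertools import product
for Q,c in S:
    print("dark",(c.max(1)<70).sum())
D=[Q[c.max(1)<75] for Q,c in S]
# cylinder fit: params cx,cy (seat), az, top flange h 36..42, R 28.5: residual distance to the solid's surface
A=np.vstack([s[0] for s in S]); src=np.r_[np.zeros(len(S[0][0])),np.ones(len(S[1][0]))]
def res(q,sel=None):
    cx,cy,az,dz=q; a=np.array([np.cos(az)*.5,np.sin(az)*.5,np.sqrt(.75)])
    v=A-[cx,cy,150+dz]; h=v@a; rr=np.linalg.norm(v-np.outer(h,a),axis=1)
    dx=rr-28.5; dh=np.abs(h-21)-21
    e=np.where((dx>0)&(dh>0),np.hypot(dx,dh),np.maximum(dx,dh))
    sp=np.maximum(np.abs(h-30)-30,np.abs(rr-9))   # spindle stub
    return np.where(np.abs(sp)<np.abs(e),np.abs(sp),np.where(e<0,np.maximum(e,-4),e))
best=None
for az in np.radians([-120,-105,-90,-75,-60]):
    o=least_squares(res,[540,170,az,0],loss="soft_l1",f_scale=1.5)
    if best is None or o.cost<best.cost: best=o
print("seat",best.x[:2].round(1),"az",np.degrees(best.x[2]).round(1),"dz",best.x[3].round(1),"cost",best.cost, "medres",np.median(abs(res(best.x))))
# chest frame
hs=cv2.cvtColor(p,cv2.COLOR_RGB2HSV)
m=(hs[...,0]>24)&(hs[...,0]<40)&(hs[...,1]>50)&(P[...,2]>70)&(P[...,2]<150)&(P[...,1]<20)&(P[...,0]<600)&(P[...,0]>380)
B=P[m]; top=B[B[:,2]>126]; fl=B[(B[:,2]>80)&(B[:,2]<90)]
print("floor z",np.median(fl[:,2]),"top z",np.percentile(top[:,2],[50,95]))
rect=cv2.minAreaRect(top[:,:2].astype(np.float32)); print("toprect",rect); 
Q=P[155:255,395:480].reshape(-1,3); Q=Q[(Q[:,2]>145)&(Q[:,2]<170)]
for ang in (rect[2],18.28):
    th=np.radians(ang if ang<45 else ang-90); cy=np.array([np.cos(th),np.sin(th)]); cx=np.array([np.sin(th),-np.cos(th)])
    pr=lambda X:[np.percentile(X[:,:2]@cx,[.5,2,98,99.5]).round(1),np.percentile(X[:,:2]@cy,[.5,2,98,99.5]).round(1)]
    print("th",np.degrees(th),"boardtop",pr(B[B[:,2]>131]),"walls",pr(top),"floor",pr(fl),"chesttop",pr(Q))
mh=(hs[...,2]<90)&(P[...,2]>95)&(P[...,2]<130)&(np.abs(P[...,0]-460)<80)&(np.abs(P[...,1]+10)<40)
print("handle",P[mh].mean(0).round(1),mh.sum())
for n in("wrist",): 
    ci=eyes.camera_info(n); s=r.sense(); print(np.array(ci["cam_to_world"]).round(3),s["eef_pos"])
E
```

```text
519 [511. 126. 141.] [566. 216. 206.]
385 [514. 125. 140.] [569. 212. 204.]
dark 281
dark 176
seat [537.5 169.3] az -89.1 dz -0.3 cost 2159.9465058972246 medres 1.185213097783147
floor z 86.86155084591087 top z [138.13535457 142.81550142]
toprect ((501.75390625, -96.28304290771484), (191.07899475097656, 109.39610290527344), 18.09695053100586)
th 18.09695053100586 boardtop [array([192.7, 193.2, 289.5, 294.7]), array([352.9, 356.6, 537.5, 541.5])] walls [array([192.8, 193.3, 295. , 301. ]), array([353.4, 358.5, 535.8, 541. ])] floor [array([221.7, 223. , 304.9, 306.6]), array([368.9, 371.2, 516.1, 518.4])] chesttop [array([301.6, 302.9, 453.5, 456.1]), array([348.4, 351.5, 543.6, 546.6])]
th 18.28 boardtop [array([194.2, 194.7, 291. , 295.9]), array([352.3, 356. , 536.8, 540.8])] walls [array([194.3, 194.8, 296.2, 302.2]), array([352.8, 357.8, 535.1, 540.3])] floor [array([223.2, 224.5, 306.3, 308.1]), array([368.1, 370.3, 515.3, 517.5])] chesttop [array([303. , 304.3, 455. , 457.6]), array([347.2, 350.2, 542.3, 545.3])]
handle [483.1 -21.2 116.8] 188
[[ 4.14000e-01 -8.77000e-01 -2.45000e-01  1.95478e+02]
 [ 9.10000e-01  3.99000e-01  1.13000e-01  5.96606e+02]
 [-1.00000e-03 -2.69000e-01  9.63000e-01  3.73967e+02]
 [ 0.00000e+00  0.00000e+00  0.00000e+00  1.00000e+00]] [258.56122114 568.57847369 255.62556031]
```

```bash
cat >> h.py <<'E'
from scipy.spatial.transform import Rotation as Ro
def pose():
    s=r.sense(); return np.array(s["eef_pos"]),Ro.from_euler("xyz",s["tcp_rot"])
SEAT=np.array([537.5,169.3,150.]); AZ=np.radians(-89.1)
def axis(az=None):
    az=AZ if az is None else az
    return np.array([np.cos(az)*.5,np.sin(az)*.5,np.sqrt(.75)])
def rot(z,y):
    z=np.array(z,float); z/=np.linalg.norm(z); y=np.array(y,float); y-=z*(y@z); y/=np.linalg.norm(y)
    return Ro.from_matrix(np.column_stack([np.cross(y,z),y,z]))
def plan(pt,Rt):
    p,R=pose(); rv=(R.inv()*Rt).as_rotvec(); t=Rt.inv().apply(np.array(pt)-p)
    n=max(1,int(np.ceil(np.degrees(np.linalg.norm(rv))/10.5))); m=max(1,int(np.ceil(np.abs(t).max()/25)))
    print("turn",n,"rows of",(rv/(np.pi/2)/n).round(4),"| then shift",m,"rows of",(t/25/m).round(3),"total mm",t.round(1),"deg",np.degrees(rv).round(2))
E
python3 - <<'E'
from h import *
a=axis(); Rt=rot(-a,[1,0,0]); plan(SEAT+a*110,Rt)
E
```

```text
turn 7 rows of [-0.0267  0.0427  0.1013] | then shift 16 rows of [-0.997  0.695 -0.551] total mm [-398.6  278.1 -220.3] deg [-16.81  26.91  63.84]
```

Emit:
{"name": "step_arm", "arguments": {"moves": [{"ax": -0.0267, "ay": 0.0427, "az": 0.1013}, {"ax": -0.0267, "ay": 0.0427, "az": 0.1013}, {"ax": -0.0267, "ay": 0.0427, "az": 0.1013}, {"ax": -0.0267, "ay": 0.0427, "az": 0.1013}, {"ax": -0.0267, "ay": 0.0427, "az": 0.1013}], "gripper": 1}}

```text
schema error: expected keys tx, ty, tz, ax, ay, az
```

Emit:
{"name": "step_arm", "arguments": {"moves": [{"ax": -0.0267, "ay": 0.0427, "az": 0.1013}, {"ax": -0.0267, "ay": 0.0427, "az": 0.1013}, {"tx": -0.997, "ty": 0.695, "tz": -0.551}, {"tx": -0.997, "ty": 0.695, "tz": -0.551}, {"tx": -0.997, "ty": 0.695, "tz": -0.551}]}}

```text
schema error: expected keys tx, ty, tz, ax, ay, az
```

Emit:
{"name": "step_arm", "arguments": {"moves": [{"tx": -0.997, "ty": 0.695, "tz": -0.551}, {"tx": -0.997, "ty": 0.695, "tz": -0.551}, {"tx": -0.997, "ty": 0.695, "tz": -0.551}, {"tx": -0.997, "ty": 0.695, "tz": -0.551}, {"tx": -0.997, "ty": 0.695, "tz": -0.551}]}}

```text
schema error: expected keys tx, ty, tz, ax, ay, az
```

Emit:
{"name": "step_arm", "arguments": {"moves": [{"tx": -0.997, "ty": 0.695, "tz": -0.551}, {"tx": -0.997, "ty": 0.695, "tz": -0.551}, {"tx": -0.997, "ty": 0.695, "tz": -0.551}, {"tx": -0.997, "ty": 0.695, "tz": -0.551}, {"tx": -0.997, "ty": 0.695, "tz": -0.551}]}}

```text
schema error: expected keys tx, ty, tz, ax, ay, az
```

Emit:
{"name": "step_arm", "arguments": {"moves": [{"tx": -0.997, "ty": 0.695, "tz": -0.551}, {"tx": -0.997, "ty": 0.695, "tz": -0.551}, {"tx": -0.997, "ty": 0.695, "tz": -0.551}, {}]}}

```text
schema error: expected keys tx, ty, tz, ax, ay, az
```

```bash
python3 - <<'E'
from h import *
s=r.sense(); print(s["clock"],s["eef_pos"],s["tcp_rot"],s["qpos"].round(2),s["contact_force"])
a=axis(); plan(SEAT+a*110,rot(-a,[1,0,0]))
p,d,K,T=grab("wrist"); np.savez("/tmp/w.npz",p=p,d=d,K=K,T=T); cv2.imwrite("pics/w1.png",p[...,::-1]); print(K.round(1).tolist(),T.round(3).tolist())
E
```

```text
0.1 [258.56122114 568.57847369 255.62556031] [-3.14031809e+00  1.08551710e-06  2.71479074e+00] [ 1.14  0.35  1.63 -0.    1.16 -0.  ] [ 0.44466113  0.14870106 -0.34477743]
turn 7 rows of [-0.0267  0.0427  0.1013] | then shift 16 rows of [-0.997  0.695 -0.551] total mm [-398.6  278.1 -220.3] deg [-16.81  26.91  63.84]
[[343.4, 0.0, 321.5], [0.0, 343.4, 193.6], [0.0, 0.0, 1.0]] [[0.414, -0.877, -0.245, 195.478], [0.91, 0.399, 0.113, 596.606], [-0.001, -0.269, 0.963, 373.967], [0.0, 0.0, 0.0, 1.0]]
```

View pics/w1.png

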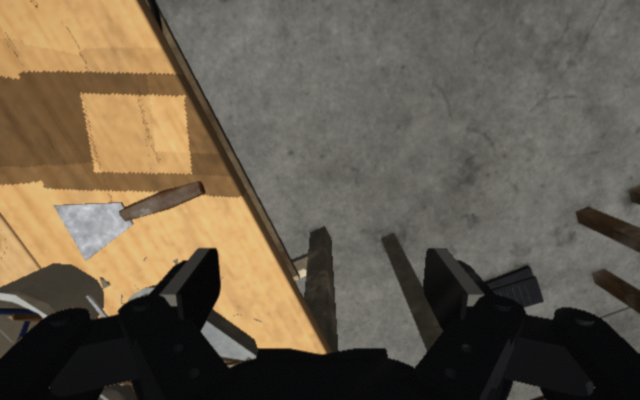

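The moves were refused because every row needs all six keys, so the arm is still at its start pose. The wrist picture shows only the bench edge and the fingers at (200,290) and (450,290). I'll resend the rows in full.

Emit:
{"name": "step_arm", "arguments": {"moves": [{"tx": 0, "ty": 0, "tz": 0, "ax": -0.0267, "ay": 0.0427, "az": 0.1013}, {"tx": 0, "ty": 0, "tz": 0, "ax": -0.0267, "ay": 0.0427, "az": 0.1013}, {"tx": 0, "ty": 0, "tz": 0, "ax": -0.0267, "ay": 0.0427, "az": 0.1013}, {"tx": 0, "ty": 0, "tz": 0, "ax": -0.0267, "ay": 0.0427, "az": 0.1013}, {"tx": 0, "ty": 0, "tz": 0, "ax": -0.0267, "ay": 0.0427, "az": 0.1013}], "gripper": 1}}

```text
clock: 0.78
eef_pos: [259.0, 568.7, 256.2]
tcp_rot: [3.08, -0.382, 1.915]
contact_force: [-1.1, -0.4, 0.0]
opening: 0.998
grasp_force: 0.0
```

Emit:
{"name": "step_arm", "arguments": {"moves": [{"tx": 0, "ty": 0, "tz": 0, "ax": -0.0267, "ay": 0.0427, "az": 0.1013}, {"tx": 0, "ty": 0, "tz": 0, "ax": -0.0267, "ay": 0.0427, "az": 0.1013}, {"tx": -0.997, "ty": 0.695, "tz": -0.551, "ax": 0, "ay": 0, "az": 0}, {"tx": -0.997, "ty": 0.695, "tz": -0.551, "ax": 0, "ay": 0, "az": 0}, {"tx": -0.997, "ty": 0.695, "tz": -0.551, "ax": 0, "ay": 0, "az": 0}]}}

```text
clock: 1.4
eef_pos: [311.4, 482.8, 254.1]
tcp_rot: [-3.135, -0.525, 1.572]
contact_force: [1.0, 0.6, -0.3]
opening: 1.001
grasp_force: 0.0
```

Emit:
{"name": "step_arm", "arguments": {"moves": [{"tx": -0.997, "ty": 0.695, "tz": -0.551, "ax": 0, "ay": 0, "az": 0}, {"tx": -0.997, "ty": 0.695, "tz": -0.551, "ax": 0, "ay": 0, "az": 0}, {"tx": -0.997, "ty": 0.695, "tz": -0.551, "ax": 0, "ay": 0, "az": 0}, {"tx": -0.997, "ty": 0.695, "tz": -0.551, "ax": 0, "ay": 0, "az": 0}, {"tx": -0.997, "ty": 0.695, "tz": -0.551, "ax": 0, "ay": 0, "az": 0}]}}

```text
clock: 2.02
eef_pos: [399.0, 340.7, 250.9]
tcp_rot: [-3.135, -0.525, 1.572]
contact_force: [0.2, 1.1, -0.8]
opening: 0.998
grasp_force: 0.0
```

Emit:
{"name": "step_arm", "arguments": {"moves": [{"tx": -0.997, "ty": 0.695, "tz": -0.551, "ax": 0, "ay": 0, "az": 0}, {"tx": -0.997, "ty": 0.695, "tz": -0.551, "ax": 0, "ay": 0, "az": 0}, {"tx": -0.997, "ty": 0.695, "tz": -0.551, "ax": 0, "ay": 0, "az": 0}, {"tx": -0.997, "ty": 0.695, "tz": -0.551, "ax": 0, "ay": 0, "az": 0}, {"tx": 0, "ty": 0, "tz": 0, "ax": 0, "ay": 0, "az": 0}]}}

```text
clock: 2.65
eef_pos: [469.8, 226.7, 248.1]
tcp_rot: [-3.135, -0.524, 1.569]
contact_force: [0.7, 0.0, -0.0]
opening: 1.002
grasp_force: 0.0
```

```bash
python3 - <<'E'
from h import *
s=r.sense(); print(s["clock"],s["eef_pos"],s["tcp_rot"],s["qpos"].round(2),s["contact_force"])
a=axis(); plan(SEAT+a*110,rot(-a,[1,0,0]))
E
```

```text
2.65 [469.849772   226.68715097 248.0556973 ] [-3.13492711 -0.5242574   1.56918076] [ 0.14  0.18  1.99  0.63  0.99 -0.22] [ 0.74284929  0.04013635 -0.01269566]
turn 1 rows of [ 0.0013 -0.0005 -0.0009] | then shift 4 rows of [-0.987  0.681 -0.543] total mm [-98.7  68.1 -54.3] deg [ 0.11 -0.04 -0.08]
```

Emit:
{"name": "step_arm", "arguments": {"moves": [{"tx": -0.987, "ty": 0.681, "tz": -0.543, "ax": 0, "ay": 0, "az": 0}, {"tx": -0.987, "ty": 0.681, "tz": -0.543, "ax": 0, "ay": 0, "az": 0}, {"tx": -0.987, "ty": 0.681, "tz": -0.543, "ax": 0, "ay": 0, "az": 0}, {"tx": -0.987, "ty": 0.681, "tz": -0.543, "ax": 0, "ay": 0, "az": 0}, {"tx": 0, "ty": 0, "tz": 0, "ax": 0, "ay": 0, "az": 0}]}}

```text
clock: 3.28
eef_pos: [538.0, 115.1, 245.2]
tcp_rot: [-3.135, -0.524, 1.57]
contact_force: [-0.4, 0.3, -0.6]
opening: 0.998
grasp_force: 0.0
```

```bash
python3 - <<'E'
from h import *
a=axis(); plan(SEAT+a*110,rot(-a,[1,0,0])); print(pose()[0])
p,d,K,T=grab("wrist"); np.savez("/tmp/w.npz",p=p,d=d,K=K,T=T); cv2.imwrite("pics/w2.png",p[...,::-1]); print(T.round(3).tolist())
E
```

```text
turn 1 rows of [ 0.0009 -0.0006 -0.0004] | then shift 1 rows of [-0.025  0.015 -0.019] total mm [-0.6  0.4 -0.5] deg [ 0.08 -0.05 -0.04]
[537.97414941 115.09275842 245.17012663]
[[1.0, -0.001, 0.007, 537.898], [0.002, 0.969, -0.249, 114.978], [-0.007, 0.249, 0.969, 381.947], [0.0, 0.0, 0.0, 1.0]]
```

View pics/w2.png

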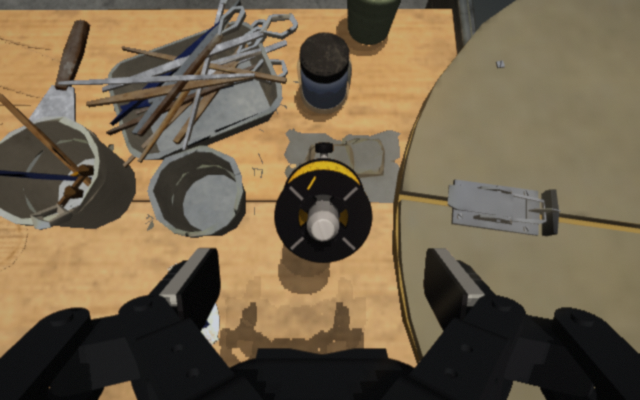

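The wrist view shows the black flange centred at about (323,216) with its four keyways on the diagonals. The spindle tip is at about (322,222). I'll refine the axis from this view.

```bash
python3 - <<'E'
from h import *
from scipy.optimize import least_squares
f=np.load("/tmp/w.npz"); p,d,K,T=[f[k] for k in "pdKT"]; P=pts(d,K,T)
a=axis(); v=P-SEAT; h=v@a; rr=np.linalg.norm(v-h[...,None]*a,axis=-1)
m=np.zeros(d.shape,bool); m[150:275,265:380]=1; m&=d>0
fl=m&(p.max(-1)<70)&(abs(h-42)<10)&(rr<36)
Q=P[fl]; c=Q.mean(0); n=np.linalg.svd(Q-c)[2][2]; n*=np.sign(n[2]); print("flange n",n.round(3),"lean",np.degrees(np.arccos(n[2])).round(1),"az",np.degrees(np.arctan2(n[1],n[0])).round(1),"h",np.percentile(h[fl],[10,50,90]).round(1),fl.sum())
# outline: cast rays of flange contour to plane h=42
cs,_=cv2.findContours(fl.astype(np.uint8),cv2.RETR_EXTERNAL,cv2.CHAIN_APPROX_NONE); cc=max(cs,key=cv2.contourArea); hull=cv2.convexHull(cc)[:,0]
print("ellipse",cv2.fitEllipse(hull))
o=T[:3,3]; 
def cast(uv,hh):
    D=np.column_stack([(uv[:,0]-K[0,2])/K[0,0],-(uv[:,1]-K[1,2])/K[1,1],-np.ones(len(uv))])@T[:3,:3].T
    t=((SEAT+a*hh-o)@a)/(D@a); return o+D*t[:,None]
R=rot(-a,[1,0,0]); X=R.inv().apply(cast(hull.astype(float),42)-SEAT)[:,:2]
k=least_squares(lambda q:np.hypot(X[:,0]-q[0],X[:,1]-q[1])-q[2],[0,0,28],loss="soft_l1").x; print("flange centre offset in tool xy, R",k.round(2))
tip=m&(abs(h-60)<6)&(rr<14); u=np.argwhere(tip); print("tip",tip.sum(),u.mean(0),(R.inv().apply(P[tip]-SEAT)).mean(0).round(2),h[tip].mean())
gr=(p[...,1].astype(int)>p[...,0]+25)&(P[...,2]>140)
E
```

```text
flange n [-0.002 -0.501  0.865] lean 30.1 az -90.2 h [40.6 41.6 42.4] 5503
ellipse ((322.7439270019531, 215.9354705810547), (92.37816619873047, 97.17117309570312), 88.22996520996094)
flange centre offset in tool xy, R [ 2.66 -0.61 27.94]
tip 742 [225.79110512 322.75067385] [  3.89  -0.66 -58.16] 58.15730829569544
```

```bash
sed -i 's/^SEAT=.*/SEAT=np.array([536.9,171.3,151.0]); AZ=np.radians(-89.7)/' h.py; python3 - <<'E'
from h import *
a=axis(); plan(SEAT+a*26,rot(-a,[1,0,0]))
E
```

```text
turn 1 rows of [-0.0032 -0.0009 -0.0003] | then shift 4 rows of [0.009 0.001 0.832] total mm [ 0.9  0.1 83.2] deg [-0.29 -0.08 -0.03]
```

Emit:
{"name": "step_arm", "arguments": {"moves": [{"tx": 0.01, "ty": 0, "tz": 0.6, "ax": -0.0032, "ay": -0.0009, "az": 0}, {"tx": 0.01, "ty": 0, "tz": 0.6, "ax": 0, "ay": 0, "az": 0}, {"tx": 0.01, "ty": 0, "tz": 0.6, "ax": 0, "ay": 0, "az": 0}, {"tx": 0.01, "ty": 0, "tz": 0.5, "ax": 0, "ay": 0, "az": 0}, {"tx": 0, "ty": 0, "tz": 0, "ax": 0, "ay": 0, "az": 0}]}}

```text
clock: 3.95
eef_pos: [536.3, 146.1, 195.0]
tcp_rot: [-3.138, -0.523, 1.571]
contact_force: [-0.6, -0.1, -0.6]
opening: 0.999
grasp_force: 0.0
```

Emit:
{"name": "step_arm", "arguments": {"moves": [{"tx": 0, "ty": 0, "tz": 0.4, "ax": 0, "ay": 0, "az": 0}, {"tx": 0, "ty": 0, "tz": 0.4, "ax": 0, "ay": 0, "az": 0}, {"tx": 0, "ty": 0, "tz": 0.2, "ax": 0, "ay": 0, "az": 0}, {"tx": 0, "ty": 0, "tz": 0, "ax": 0, "ay": 0, "az": 0}]}}

```text
clock: 4.45
eef_pos: [536.7, 158.1, 174.1]
tcp_rot: [-3.139, -0.523, 1.571]
contact_force: [-0.3, 0.1, 1.0]
opening: 0.998
grasp_force: 0.0
```

```bash
python3 - <<'E'
from h import *
a=axis(); plan(SEAT+a*26,rot(-a,[1,0,0])); print(r.sense()["contact_force"],r.sense()["wrist_torque"])
p,d,K,T=grab("wrist"); cv2.imwrite("pics/w3.png",p[100:,100:540,::-1])
E
```

```text
turn 1 rows of [-0.0002  0.0002  0.0004] | then shift 1 rows of [-0.004  0.01   0.024] total mm [-0.1  0.3  0.6] deg [-0.02  0.02  0.03]
[-0.30614549  0.14073354  0.95779143] [-0.26409146  0.0047089   0.00709453]
```

View pics/w3.png

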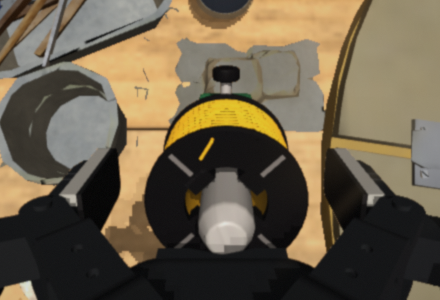

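The spool sits centred between the open pads, with no contact. Next I close on the flanges.

Emit:
{"name": "step_arm", "arguments": {"moves": [{"tx": 0, "ty": 0, "tz": 0, "ax": 0, "ay": 0, "az": 0}, {"tx": 0, "ty": 0, "tz": 0, "ax": 0, "ay": 0, "az": 0}, {"tx": 0, "ty": 0, "tz": 0, "ax": 0, "ay": 0, "az": 0}, {"tx": 0, "ty": 0, "tz": 0, "ax": 0, "ay": 0, "az": 0}, {"tx": 0, "ty": 0, "tz": 0, "ax": 0, "ay": 0, "az": 0}], "gripper": 0, "newtons": 35}}

```text
clock: 5.12
eef_pos: [537.4, 157.7, 174.9]
tcp_rot: [-3.141, -0.523, 1.572]
contact_force: [0.3, -2.5, 5.8]
opening: 0.663
grasp_force: 37.1
```

Emit:
{"name": "step_arm", "arguments": {"moves": [{"tx": 0, "ty": 0, "tz": -0.08, "ax": 0, "ay": 0, "az": 0}, {"tx": 0, "ty": 0, "tz": -0.08, "ax": 0, "ay": 0, "az": 0}, {"tx": 0, "ty": 0, "tz": 0, "ax": 0, "ay": 0, "az": 0}]}}

```text
clock: 5.5
eef_pos: [536.9, 156.0, 177.9]
tcp_rot: [-3.14, -0.523, 1.572]
contact_force: [1.4, 1.9, -1.3]
opening: 0.663
grasp_force: 38.1
```

Emit:
{"name": "step_arm", "arguments": {"moves": [{"tx": 0, "ty": 0, "tz": -0.06, "ax": 0, "ay": 0, "az": 0}, {"tx": 0, "ty": 0, "tz": 0, "ax": 0, "ay": 0, "az": 0}]}}

```text
clock: 5.75
eef_pos: [536.9, 155.2, 179.2]
tcp_rot: [-3.14, -0.523, 1.572]
contact_force: [2.5, 1.7, -2.6]
opening: 0.66
grasp_force: 38.1
```

Emit:
{"name": "step_arm", "arguments": {"moves": [{"tx": 0, "ty": 0, "tz": -0.04, "ax": 0, "ay": 0, "az": 0}, {"tx": 0, "ty": 0, "tz": 0, "ax": 0, "ay": 0, "az": 0}]}}

```text
clock: 6.0
eef_pos: [536.9, 154.7, 180.1]
tcp_rot: [-3.14, -0.523, 1.572]
contact_force: [1.7, 2.6, -1.6]
opening: 0.661
grasp_force: 38.1
```

```bash
cat >> h.py <<'E'
def st():
    s=r.sense(); a=axis(); p,R=pose(); e=(R*rot(-a,[1,0,0]).inv()).as_rotvec()
    v=p-SEAT; h=v@a; q=rot(-a,[1,0,0]).inv().apply(v-h*a)
    print("t",s["clock"],"h",round(h,2),"off",q.round(2)[:2],"Fax",round(s["contact_force"]@a,2),"F",s["contact_force"].round(1),"Taxis",round(s["wrist_torque"]@a,3),"turn",np.degrees(-e@a).round(1),"q6",round(s["qpos"][5],2))
E
python3 -c "from h import *;st();print(r.sense()['wrist_torque'])"
```

```text
t 6.0 h 33.56 off [ 0.17 -0.06] Fax -2.72 F [ 1.7  2.6 -1.6] Taxis -0.039 turn -0.0 q6 -0.42
[-0.06809099 -0.25249872 -0.19008303]
```

Emit:
{"name": "step_arm", "arguments": {"moves": [{"tx": 0, "ty": 0, "tz": -0.03, "ax": 0, "ay": 0, "az": 0}, {"tx": 0, "ty": 0, "tz": 0, "ax": 0, "ay": 0, "az": 0}]}}

```text
clock: 6.25
eef_pos: [536.9, 154.5, 180.5]
tcp_rot: [-3.139, -0.523, 1.571]
contact_force: [3.9, 5.9, -7.5]
opening: 0.658
grasp_force: 40.1
```

```bash
python3 -c "from h import *;st()"
```

```text
t 6.25 h 33.92 off [ 0.17 -0.09] Fax -9.45 F [ 3.9  5.9 -7.5] Taxis 0.02 turn -0.0 q6 -0.42
```

Emit:
{"name": "step_arm", "arguments": {"moves": [{"tx": 0, "ty": 0, "tz": -0.03, "ax": 0, "ay": 0, "az": 0}, {"tx": 0, "ty": 0, "tz": 0, "ax": 0, "ay": 0, "az": 0}]}}

```text
clock: 6.5
eef_pos: [536.8, 154.4, 180.7]
tcp_rot: [-3.139, -0.523, 1.571]
contact_force: [5.1, 8.9, -12.6]
opening: 0.662
grasp_force: 41.5
```

```bash
python3 -c "from h import *;st()"
```

```text
t 6.5 h 34.14 off [ 0.17 -0.17] Fax -15.39 F [  5.1   8.9 -12.6] Taxis 0.033 turn 0.0 q6 -0.42
```

Emit:
{"name": "step_arm", "arguments": {"moves": [{"tx": 0, "ty": 0, "tz": 0.02, "ax": 0, "ay": 0, "az": 0}, {"tx": 0, "ty": 0, "tz": 0, "ax": 0, "ay": 0, "az": 0.05}, {"tx": 0, "ty": 0, "tz": 0, "ax": 0, "ay": 0, "az": 0.05}, {"tx": 0, "ty": 0, "tz": 0, "ax": 0, "ay": 0, "az": 0}]}}

```text
clock: 7.0
eef_pos: [536.8, 154.7, 180.8]
tcp_rot: [-3.048, -0.516, 1.389]
contact_force: [3.1, 7.3, -6.6]
opening: 0.664
grasp_force: 42.3
```

```bash
python3 -c "from h import *;st()"
```

```text
t 7.0 h 34.1 off [ 0.52 -0.19] Fax -9.35 F [ 3.1  7.3 -6.6] Taxis 0.029 turn 9.0 q6 -0.26
```

Emit:
{"name": "step_arm", "arguments": {"moves": [{"tx": 0, "ty": 0, "tz": 0, "ax": 0, "ay": 0, "az": 0.05}, {"tx": 0, "ty": 0, "tz": 0, "ax": 0, "ay": 0, "az": 0.05}, {"tx": 0, "ty": 0, "tz": 0, "ax": 0, "ay": 0, "az": 0}]}}

```text
clock: 7.38
eef_pos: [537.0, 154.6, 181.1]
tcp_rot: [-2.963, -0.495, 1.211]
contact_force: [2.6, 5.2, -4.4]
opening: 0.658
grasp_force: 42.6
```

```bash
python3 -c "from h import *;st()"
```

```text
t 7.375 h 34.38 off [0.59 0.04] Fax -6.45 F [ 2.6  5.2 -4.4] Taxis 0.021 turn 18.0 q6 -0.1
```

Emit:
{"name": "step_arm", "arguments": {"moves": [{"tx": 0, "ty": 0, "tz": -0.01, "ax": 0, "ay": 0, "az": 0.05}, {"tx": 0, "ty": 0, "tz": 0, "ax": 0, "ay": 0, "az": 0.05}, {"tx": 0, "ty": 0, "tz": 0, "ax": 0, "ay": 0, "az": 0}]}}

```text
clock: 7.75
eef_pos: [537.3, 154.2, 181.4]
tcp_rot: [-2.885, -0.461, 1.041]
contact_force: [3.0, 3.3, -1.3]
opening: 0.659
grasp_force: 42.9
```

```bash
python3 -c "from h import *;st()"
```

```text
t 7.75 h 34.94 off [0.37 0.31] Fax -2.74 F [ 3.   3.3 -1.3] Taxis 0.044 turn 26.9 q6 0.05
```

Emit:
{"name": "step_arm", "arguments": {"moves": [{"tx": 0, "ty": 0, "tz": 0, "ax": 0, "ay": 0, "az": 0.05}, {"tx": 0, "ty": 0, "tz": 0, "ax": 0, "ay": 0, "az": 0.05}, {"tx": 0, "ty": 0, "tz": 0, "ax": 0, "ay": 0, "az": 0}]}}

```text
clock: 8.12
eef_pos: [537.4, 153.9, 181.4]
tcp_rot: [-2.815, -0.416, 0.876]
contact_force: [3.6, 2.4, -0.8]
opening: 0.66
grasp_force: 42.9
```

```bash
python3 -c "from h import *;st()"
```

```text
t 8.125 h 35.02 off [0.14 0.42] Fax -1.92 F [ 3.6  2.4 -0.8] Taxis 0.034 turn 35.8 q6 0.21
```

Emit:
{"name": "step_arm", "arguments": {"moves": [{"tx": 0, "ty": 0, "tz": -0.03, "ax": 0, "ay": 0, "az": 0}, {"tx": 0, "ty": 0, "tz": 0, "ax": 0, "ay": 0, "az": 0}]}}

```text
clock: 8.38
eef_pos: [537.4, 153.5, 181.8]
tcp_rot: [-2.816, -0.416, 0.877]
contact_force: [4.6, 2.1, -3.1]
opening: 0.662
grasp_force: 42.7
```

```bash
python3 -c "from h import *;st()"
```

```text
t 8.375 h 35.6 off [-0.04  0.45] Fax -3.73 F [ 4.6  2.1 -3.1] Taxis -0.011 turn 35.8 q6 0.21
```

Emit:
{"name": "step_arm", "arguments": {"moves": [{"tx": 0, "ty": 0, "tz": -0.04, "ax": 0, "ay": 0, "az": 0}, {"tx": 0, "ty": 0, "tz": 0, "ax": 0, "ay": 0, "az": 0}]}}

```text
clock: 8.62
eef_pos: [537.4, 152.9, 182.6]
tcp_rot: [-2.816, -0.416, 0.877]
contact_force: [4.8, 2.0, -3.8]
opening: 0.662
grasp_force: 42.7
```

```bash
python3 -c "from h import *;st()"
```

```text
t 8.625 h 36.55 off [-0.15  0.43] Fax -4.29 F [ 4.8  2.  -3.8] Taxis 0.003 turn 35.8 q6 0.21
```

```bash
python3 - <<'E'
from h import *
p,R=pose(); print(R.inv().apply([1,0,0]).round(2), R.inv().apply(-axis()).round(3))
E
```

```text
[ 0.58  0.81 -0.  ] [-0.    -0.002  1.   ]
```

Emit:
{"name": "step_arm", "arguments": {"moves": [{"tx": 0.009, "ty": 0.013, "tz": -0.04, "ax": 0, "ay": 0, "az": 0}, {"tx": 0, "ty": 0, "tz": -0.08, "ax": 0, "ay": 0, "az": 0}, {"tx": 0, "ty": 0, "tz": 0, "ax": 0, "ay": 0, "az": 0}]}}

```text
clock: 9.0
eef_pos: [537.5, 151.3, 185.2]
tcp_rot: [-2.815, -0.415, 0.876]
contact_force: [3.6, 0.2, -3.2]
opening: 0.656
grasp_force: 42.8
```

```bash
python3 -c "from h import *;st()"
```

```text
t 9.0 h 39.62 off [-0.18  0.49] Fax -2.89 F [ 3.6  0.2 -3.2] Taxis 0.029 turn 35.9 q6 0.21
```

Emit:
{"name": "step_arm", "arguments": {"moves": [{"tx": 0, "ty": 0, "tz": -0.1, "ax": 0, "ay": 0, "az": 0}, {"tx": 0, "ty": 0, "tz": -0.1, "ax": 0, "ay": 0, "az": 0}, {"tx": 0, "ty": 0, "tz": 0, "ax": 0, "ay": 0, "az": 0}]}}

```text
clock: 9.38
eef_pos: [537.4, 149.0, 189.8]
tcp_rot: [-2.814, -0.415, 0.875]
contact_force: [4.1, 0.3, -1.8]
opening: 0.665
grasp_force: 43.0
```

```bash
python3 -c "from h import *;st()"
```

```text
t 9.375 h 44.73 off [0.06 0.37] Fax -1.74 F [ 4.1  0.3 -1.8] Taxis -0.021 turn 35.9 q6 0.22
```

Emit:
{"name": "step_arm", "arguments": {"moves": [{"tx": 0.009, "ty": 0.013, "tz": -0.16, "ax": 0, "ay": 0, "az": 0}, {"tx": 0, "ty": 0, "tz": -0.16, "ax": 0, "ay": 0, "az": 0}, {"tx": 0, "ty": 0, "tz": -0.16, "ax": 0, "ay": 0, "az": 0}, {"tx": 0, "ty": 0, "tz": 0, "ax": 0, "ay": 0, "az": 0}]}}

```text
clock: 9.88
eef_pos: [537.5, 143.0, 200.3]
tcp_rot: [-2.813, -0.415, 0.874]
contact_force: [1.3, -0.3, -2.5]
opening: 0.661
grasp_force: 42.9
```

```bash
python3 -c "from h import *;st()"
```

```text
t 9.875 h 56.83 off [0.12 0.45] Fax -2.03 F [ 1.3 -0.3 -2.5] Taxis 0.012 turn 36.0 q6 0.22
```

Emit:
{"name": "step_arm", "arguments": {"moves": [{"tx": 0, "ty": 0, "tz": -0.24, "ax": 0, "ay": 0, "az": 0}, {"tx": 0, "ty": 0, "tz": -0.24, "ax": 0, "ay": 0, "az": 0}, {"tx": 0, "ty": 0, "tz": -0.24, "ax": 0, "ay": 0, "az": 0}, {"tx": 0, "ty": 0, "tz": 0, "ax": 0, "ay": 0, "az": 0}]}}

```text
clock: 10.38
eef_pos: [538.0, 133.9, 216.1]
tcp_rot: [-2.814, -0.415, 0.874]
contact_force: [-0.1, -0.1, -2.9]
opening: 0.66
grasp_force: 43.0
```

```bash
python3 -c "from h import *;st()"
```

```text
t 10.375 h 75.09 off [0.17 0.86] Fax -2.43 F [-0.1 -0.1 -2.9] Taxis 0.026 turn 36.0 q6 0.23
```

Emit:
{"name": "step_arm", "arguments": {"moves": [{"tx": 0, "ty": 0, "tz": -0.4, "ax": 0, "ay": 0, "az": 0}, {"tx": 0, "ty": 0, "tz": -0.6, "ax": 0, "ay": 0, "az": 0}, {"tx": 0, "ty": 0, "tz": -0.6, "ax": 0, "ay": 0, "az": 0}, {"tx": 0, "ty": 0, "tz": -0.4, "ax": 0, "ay": 0, "az": 0}, {"tx": 0, "ty": 0, "tz": 0, "ax": 0, "ay": 0, "az": 0}]}}

```text
clock: 11.0
eef_pos: [538.4, 108.7, 259.9]
tcp_rot: [-2.815, -0.416, 0.874]
contact_force: [0.1, 0.1, -2.6]
opening: 0.664
grasp_force: 43.0
```

```bash
cat >> h.py <<'E'
th=np.radians(18.2); CY=np.array([np.cos(th),np.sin(th),0]); CX=np.array([np.sin(th),-np.cos(th),0])
E
python3 - <<'E'
from h import *
st(); p=256*CX+445*CY; p[2]=225; print(p); plan(p,rot([0,0,-1],CY))
P,d,K,T=grab("top"); np.savez("/tmp/top2.npz",p=P,d=d,K=K,T=T)
E
```

```text
t 11.0 h 125.59 off [0.21 1.22] Fax -2.26 F [ 0.1  0.1 -2.6] Taxis -0.007 turn 35.9 q6 0.26
[ 502.69530207 -104.20380645  225.        ]
turn 6 rows of [-0.0089 -0.0569 -0.0979] | then shift 8 rows of [-0.955 -0.502  0.174] total mm [-191.1 -100.5   34.9] deg [ -4.82 -30.72 -52.86]
```

Emit:
{"name": "step_arm", "arguments": {"moves": [{"tx": 0, "ty": 0, "tz": 0, "ax": -0.0089, "ay": -0.0569, "az": -0.0979}, {"tx": 0, "ty": 0, "tz": 0, "ax": -0.0089, "ay": -0.0569, "az": -0.0979}, {"tx": 0, "ty": 0, "tz": 0, "ax": -0.0089, "ay": -0.0569, "az": -0.0979}, {"tx": 0, "ty": 0, "tz": 0, "ax": -0.0089, "ay": -0.0569, "az": -0.0979}, {"tx": 0, "ty": 0, "tz": 0, "ax": -0.0089, "ay": -0.0569, "az": -0.0979}]}}

```text
clock: 11.68
eef_pos: [537.8, 109.5, 258.4]
tcp_rot: [-3.119, -0.086, 1.74]
contact_force: [-0.9, 0.3, -3.3]
opening: 0.661
grasp_force: 43.0
```

Emit:
{"name": "step_arm", "arguments": {"moves": [{"tx": 0, "ty": 0, "tz": 0, "ax": -0.0089, "ay": -0.0569, "az": -0.0979}, {"tx": -0.955, "ty": -0.502, "tz": 0.174, "ax": 0, "ay": 0, "az": 0}, {"tx": -0.955, "ty": -0.502, "tz": 0.174, "ax": 0, "ay": 0, "az": 0}, {"tx": -0.955, "ty": -0.502, "tz": 0.174, "ax": 0, "ay": 0, "az": 0}, {"tx": -0.955, "ty": -0.502, "tz": 0.174, "ax": 0, "ay": 0, "az": 0}]}}

```text
clock: 12.3
eef_pos: [519.5, 2.4, 240.8]
tcp_rot: [-3.139, -0.002, 1.89]
contact_force: [0.2, -0.6, -3.2]
opening: 0.661
grasp_force: 43.0
```

Emit:
{"name": "step_arm", "arguments": {"moves": [{"tx": -0.955, "ty": -0.502, "tz": 0.174, "ax": 0, "ay": 0, "az": 0}, {"tx": -0.955, "ty": -0.502, "tz": 0.174, "ax": 0, "ay": 0, "az": 0}, {"tx": -0.955, "ty": -0.502, "tz": 0.174, "ax": 0, "ay": 0, "az": 0}, {"tx": -0.955, "ty": -0.502, "tz": 0.174, "ax": 0, "ay": 0, "az": 0}, {"tx": 0, "ty": 0, "tz": 0, "ax": 0, "ay": 0, "az": 0}]}}

```text
clock: 12.92
eef_pos: [501.5, -104.5, 223.3]
tcp_rot: [-3.138, -0.002, 1.887]
contact_force: [-0.2, 0.0, -2.9]
opening: 0.657
grasp_force: 43.0
```

```bash
python3 - <<'E'
from h import *
s=r.sense(); print(s["clock"],s["qpos"].round(2),s["contact_force"].round(1)); p=256*CX+445*CY; p[2]=225; plan(p,rot([0,0,-1],CY))
P,d,K,T=grab("wrist"); np.savez("/tmp/w4.npz",p=P,d=d,K=K,T=T); cv2.imwrite("pics/w4.png",P[...,::-1])
E
```

```text
12.925 [-0.21  0.22  1.9  -0.    1.03 -0.52] [-0.2  0.  -2.9]
turn 1 rows of [-0.0021 -0.0012 -0.0007] | then shift 1 rows of [-0.006  0.049 -0.067] total mm [-0.1  1.2 -1.7] deg [-0.19 -0.11 -0.06]
```

View pics/w4.png

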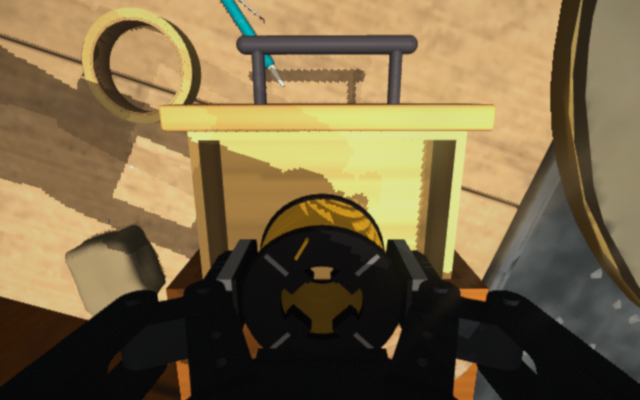

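The spool is held square above the drawer, clear of both side walls. The board is at row 115 and the handle at (330,43). I'll check the board, walls and handle from this view's depth.

```bash
python3 - <<'E'
from h import *
f=np.load("/tmp/w4.npz"); p,d,K,T=[f[k] for k in "pdKT"]; P=pts(d,K,T)
for n,(u,v) in dict(bo_out=(320,107),bo_top=(320,115),bo_in=(320,127),floor=(320,170),floorL=(225,170),wallL=(195,200),wallR=(459,200),boardL=(163,112),boardR=(493,112),hand=(328,43),hl=(242,44),hr=(412,44)).items():
    q=P[v,u]; print(n,(q@CX).round(1),(q@CY).round(1),q[2].round(1))
# board edges line angle
e=[]
for u in range(190,480,5):
    col=P[95:140,u]; k=np.where((col[:,2]>130)&(col[:,2]<145))[0]; e.append(P[95+k[0],u])
e=np.array(e); print("board outer along CX: fit",np.polyfit(e@CY-445,e@CX,1).round(4), "z",np.median(e[:,2]))
F=P[140:185,230:420].reshape(-1,3); print("floor z",np.median(F[:,2]),np.polyfit(F@CX-256,F[:,2],1).round(3))
E
```

```text
bo_out 192.7 441.6 139.4
bo_top 197.1 441.6 139.9
bo_in 203.9 441.6 140.1
floor 240.3 441.1 85.9
floorL 240.1 369.1 86.5
wallL 250.6 361.2 130.9
wallR 251.2 531.0 129.3
boardL 195.3 351.6 140.0
boardR 195.6 540.2 140.4
hand 156.1 446.3 119.9
hl 156.5 394.8 119.7
hr 156.8 496.4 120.5
board outer along CX: fit [-1.900000e-03  1.911895e+02] z 137.61492934089776
floor z 86.69000325176484 [-0.55  75.819]
```

Emit:
{"name": "step_arm", "arguments": {"moves": [{"tx": 0.08, "ty": 0.05, "tz": 0.6, "ax": -0.002, "ay": -0.001, "az": 0}, {"tx": 0, "ty": 0, "tz": 0.9, "ax": 0, "ay": 0, "az": 0}, {"tx": 0, "ty": 0, "tz": 0.9, "ax": 0, "ay": 0, "az": 0}, {"tx": 0, "ty": 0, "tz": 0.9, "ax": 0, "ay": 0, "az": 0}, {"tx": 0, "ty": 0, "tz": 0.5, "ax": 0, "ay": 0, "az": 0}]}}

```text
clock: 13.6
eef_pos: [502.2, -100.2, 127.4]
tcp_rot: [-3.141, -0.0, 1.89]
contact_force: [-0.4, -0.2, -2.7]
opening: 0.663
grasp_force: 43.0
```

Emit:
{"name": "step_arm", "arguments": {"moves": [{"tx": 0, "ty": 0, "tz": 0.15, "ax": 0, "ay": 0, "az": 0}, {"tx": 0, "ty": 0, "tz": 0, "ax": 0, "ay": 0, "az": 0}]}}

```text
clock: 13.85
eef_pos: [503.2, -101.2, 125.5]
tcp_rot: [3.14, 0.001, 1.89]
contact_force: [-0.5, -0.1, -1.9]
opening: 0.656
grasp_force: 43.0
```

Emit:
{"name": "step_arm", "arguments": {"moves": [{"tx": 0, "ty": 0, "tz": 0.12, "ax": 0, "ay": 0, "az": 0}, {"tx": 0, "ty": 0, "tz": 0.12, "ax": 0, "ay": 0, "az": 0}, {"tx": 0, "ty": 0, "tz": 0, "ax": 0, "ay": 0, "az": 0}]}}

```text
clock: 14.22
eef_pos: [502.9, -101.4, 119.4]
tcp_rot: [3.14, 0.001, 1.889]
contact_force: [-0.1, 0.3, -2.2]
opening: 0.656
grasp_force: 43.0
```

Emit:
{"name": "step_arm", "arguments": {"moves": [{"tx": 0, "ty": 0, "tz": 0.06, "ax": 0, "ay": 0, "az": 0}, {"tx": 0, "ty": 0, "tz": 0.04, "ax": 0, "ay": 0, "az": 0}, {"tx": 0, "ty": 0, "tz": 0, "ax": 0, "ay": 0, "az": 0}]}}

```text
clock: 14.6
eef_pos: [503.0, -101.4, 116.8]
tcp_rot: [3.14, 0.001, 1.889]
contact_force: [0.4, -1.1, -2.4]
opening: 0.661
grasp_force: 43.0
```

Emit:
{"name": "step_arm", "arguments": {"moves": [{"tx": 0, "ty": 0, "tz": 0.04, "ax": 0, "ay": 0, "az": 0}, {"tx": 0, "ty": 0, "tz": 0, "ax": 0, "ay": 0, "az": 0}]}}

```text
clock: 14.85
eef_pos: [503.0, -101.4, 115.8]
tcp_rot: [3.14, 0.001, 1.889]
contact_force: [0.0, 0.8, -2.6]
opening: 0.664
grasp_force: 43.0
```

Emit:
{"name": "step_arm", "arguments": {"moves": [{"tx": 0, "ty": 0, "tz": 0.04, "ax": 0, "ay": 0, "az": 0}, {"tx": 0, "ty": 0, "tz": 0, "ax": 0, "ay": 0, "az": 0}]}}

```text
clock: 15.1
eef_pos: [503.0, -101.4, 114.9]
tcp_rot: [3.14, 0.001, 1.889]
contact_force: [-0.0, -0.2, -2.9]
opening: 0.659
grasp_force: 43.1
```

Emit:
{"name": "step_arm", "arguments": {"moves": [{"tx": 0, "ty": 0, "tz": 0.03, "ax": 0, "ay": 0, "az": 0}, {"tx": 0, "ty": 0, "tz": 0, "ax": 0, "ay": 0, "az": 0}]}}

```text
clock: 15.35
eef_pos: [503.1, -101.5, 114.8]
tcp_rot: [3.14, 0.001, 1.889]
contact_force: [-1.6, -0.4, 3.7]
opening: 0.661
grasp_force: 43.8
```

Emit:
{"name": "step_arm", "arguments": {"moves": [{"tx": 0, "ty": 0, "tz": 0.03, "ax": 0, "ay": 0, "az": 0}, {"tx": 0, "ty": 0, "tz": 0, "ax": 0, "ay": 0, "az": 0}]}}

```text
clock: 15.6
eef_pos: [503.2, -101.7, 114.7]
tcp_rot: [3.14, 0.002, 1.89]
contact_force: [-4.7, -1.0, 14.4]
opening: 0.66
grasp_force: 44.8
```

Emit:
{"name": "step_arm", "arguments": {"moves": [{"tx": 0, "ty": 0, "tz": -0.03, "ax": 0, "ay": 0, "az": 0}, {"tx": 0, "ty": 0, "tz": 0, "ax": 0, "ay": 0, "az": 0}]}}

```text
clock: 15.85
eef_pos: [503.2, -101.6, 114.7]
tcp_rot: [3.14, 0.001, 1.889]
contact_force: [-2.0, -2.1, 7.0]
opening: 0.663
grasp_force: 44.1
```

Emit:
{"name": "step_arm", "arguments": {"moves": [{"tx": 0, "ty": 0, "tz": 0, "ax": 0, "ay": 0, "az": 0}, {"tx": 0, "ty": 0, "tz": 0, "ax": 0, "ay": 0, "az": 0}, {"tx": 0, "ty": 0, "tz": 0, "ax": 0, "ay": 0, "az": 0}], "gripper": 0.85}}

```text
clock: 16.23
eef_pos: [503.1, -101.3, 114.0]
tcp_rot: [3.14, 0.001, 1.889]
contact_force: [0.2, -0.5, 1.1]
opening: 0.854
grasp_force: 0.0
```

Emit:
{"name": "step_arm", "arguments": {"moves": [{"tx": 0, "ty": 0, "tz": -0.2, "ax": 0, "ay": 0, "az": 0}, {"tx": 0, "ty": 0, "tz": -0.8, "ax": 0, "ay": 0, "az": 0}, {"tx": 0, "ty": 0, "tz": -1, "ax": 0, "ay": 0, "az": 0}, {"tx": 0, "ty": 0, "tz": -1, "ax": 0, "ay": 0, "az": 0}, {"tx": 0, "ty": 0, "tz": -1, "ax": 0, "ay": 0, "az": 0}]}}

```text
clock: 16.85
eef_pos: [502.8, -101.3, 215.3]
tcp_rot: [3.14, 0.001, 1.889]
contact_force: [0.8, 0.4, -0.6]
opening: 0.846
grasp_force: 0.0
```

```bash
python3 - <<'E'
from h import *
s=r.sense(); print(s["clock"],s["eef_pos"],s["opening"],s["contact_force"].round(1))
P,d,K,T=grab("wrist"); cv2.imwrite("pics/w5.png",P[...,::-1])
# push start: 60 mm in front of handle bar, tips at z 104 -> TCP 129
p=(156-45)*CX+446*CY; p[2]=210; plan(p,rot([0,0,-1],CY))
E
```

```text
16.85 [ 502.83275631 -101.30101123  215.30720987] 0.8464464819013278 [ 0.8  0.4 -0.6]
turn 1 rows of [0.0034 0.002  0.0005] | then shift 6 rows of [ 0.954 -0.01   0.056] total mm [143.1  -1.4   8.4] deg [0.3  0.18 0.05]
```

View pics/w5.png

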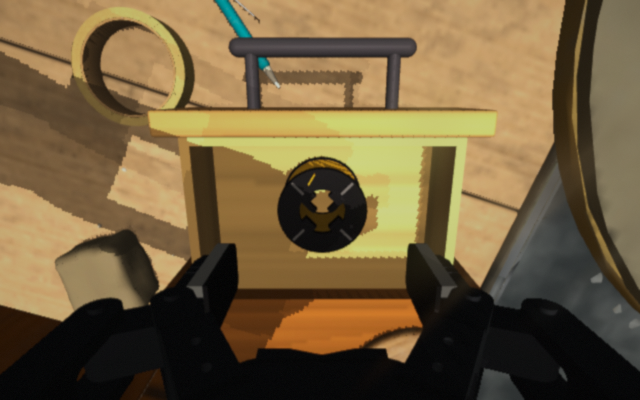

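The spool lies flat in the drawer at about (322,205), bore facing up. Next I go in front of the handle with the gripper shut.

Emit:
{"name": "step_arm", "arguments": {"moves": [{"tx": 0.95, "ty": 0, "tz": 0, "ax": 0.0034, "ay": 0.002, "az": 0}, {"tx": 0.95, "ty": 0, "tz": 0, "ax": 0, "ay": 0, "az": 0}, {"tx": 0.95, "ty": 0, "tz": 0, "ax": 0, "ay": 0, "az": 0}, {"tx": 0.95, "ty": 0, "tz": 0, "ax": 0, "ay": 0, "az": 0}, {"tx": 0.95, "ty": 0, "tz": 0, "ax": 0, "ay": 0, "az": 0}], "gripper": 0}}

```text
clock: 17.52
eef_pos: [465.4, 12.1, 214.4]
tcp_rot: [-3.138, -0.002, 1.889]
contact_force: [0.4, 0.5, -0.6]
opening: -0.001
grasp_force: 0.0
```

Emit:
{"name": "step_arm", "arguments": {"moves": [{"tx": 0.95, "ty": 0, "tz": 0, "ax": 0, "ay": 0, "az": 0}, {"tx": 0, "ty": 0, "tz": 0.9, "ax": 0, "ay": 0, "az": 0}, {"tx": 0, "ty": 0, "tz": 0.9, "ax": 0, "ay": 0, "az": 0}, {"tx": 0, "ty": 0, "tz": 0.9, "ax": 0, "ay": 0, "az": 0}, {"tx": 0, "ty": 0, "tz": 0.8, "ax": 0, "ay": 0, "az": 0}]}}

```text
clock: 18.15
eef_pos: [457.8, 34.1, 126.3]
tcp_rot: [-3.138, -0.002, 1.889]
contact_force: [0.6, 0.2, -0.5]
opening: 0.0
grasp_force: 0.0
```

```bash
python3 - <<'E'
from h import *
s=r.sense(); print(s["clock"],s["contact_force"].round(1),s["opening"]); p,R=pose(); print("cx",p@CX,"cy",p@CY,p[2]); q=(231)*CX+446*CY; q[2]=123; plan(q,rot([0,0,-1],CY))
E
```

```text
18.15 [ 0.6  0.2 -0.5] 0.000411627123756865
cx 110.57159463354279 cy 445.542049891552 126.27556254004755
turn 1 rows of [-0.0025 -0.0014  0.0006] | then shift 5 rows of [-0.963  0.004  0.026] total mm [-120.4    0.5    3.3] deg [-0.22 -0.13  0.05]
```

Emit:
{"name": "step_arm", "arguments": {"moves": [{"tx": -0.4, "ty": 0, "tz": 0.1, "ax": 0, "ay": 0, "az": 0}, {"tx": -0.4, "ty": 0, "tz": 0, "ax": 0, "ay": 0, "az": 0}, {"tx": -0.2, "ty": 0, "tz": 0, "ax": 0, "ay": 0, "az": 0}, {"tx": -0.2, "ty": 0, "tz": 0, "ax": 0, "ay": 0, "az": 0}, {"tx": -0.2, "ty": 0, "tz": 0, "ax": 0, "ay": 0, "az": 0}]}}

```text
clock: 18.77
eef_pos: [469.1, 0.6, 124.7]
tcp_rot: [-3.138, -0.002, 1.889]
contact_force: [-0.1, 0.8, 0.0]
opening: -0.003
grasp_force: 0.6
```

Emit:
{"name": "step_arm", "arguments": {"moves": [{"tx": -0.25, "ty": 0, "tz": 0, "ax": 0, "ay": 0, "az": 0}, {"tx": -0.25, "ty": 0, "tz": 0, "ax": 0, "ay": 0, "az": 0}, {"tx": -0.25, "ty": 0, "tz": 0, "ax": 0, "ay": 0, "az": 0}, {"tx": -0.25, "ty": 0, "tz": 0, "ax": 0, "ay": 0, "az": 0}, {"tx": -0.25, "ty": 0, "tz": 0, "ax": 0, "ay": 0, "az": 0}]}}

```text
clock: 19.4
eef_pos: [478.7, -29.3, 124.2]
tcp_rot: [-3.138, -0.002, 1.889]
contact_force: [-0.2, 0.8, 0.2]
opening: 0.001
grasp_force: 0.6
```

Emit:
{"name": "step_arm", "arguments": {"moves": [{"tx": -0.25, "ty": 0, "tz": 0, "ax": 0, "ay": 0, "az": 0}, {"tx": -0.25, "ty": 0, "tz": 0, "ax": 0, "ay": 0, "az": 0}, {"tx": -0.25, "ty": 0, "tz": 0, "ax": 0, "ay": 0, "az": 0}, {"tx": -0.25, "ty": 0, "tz": 0, "ax": 0, "ay": 0, "az": 0}, {"tx": 0, "ty": 0, "tz": 0, "ax": 0, "ay": 0, "az": 0}]}}

```text
clock: 20.02
eef_pos: [486.5, -53.1, 124.2]
tcp_rot: [-3.138, -0.002, 1.889]
contact_force: [-0.4, 0.2, 0.6]
opening: 0.001
grasp_force: 0.0
```

```bash
python3 - <<'E'
from h import *
s=r.sense(); print(s["clock"],s["contact_force"].round(1)); p,R=pose(); print("cx",p@CX,"cy",p@CY,p[2])
P,d,K,T=grab("wrist"); np.savez("/tmp/w6.npz",p=P,d=d,K=K,T=T); cv2.imwrite("pics/w6.png",P[...,::-1])
E
```

```text
20.025 [-0.4  0.2  0.6]
cx 202.39411372059294 cy 445.60454782414865 124.15716221469972
```

View pics/w6.png

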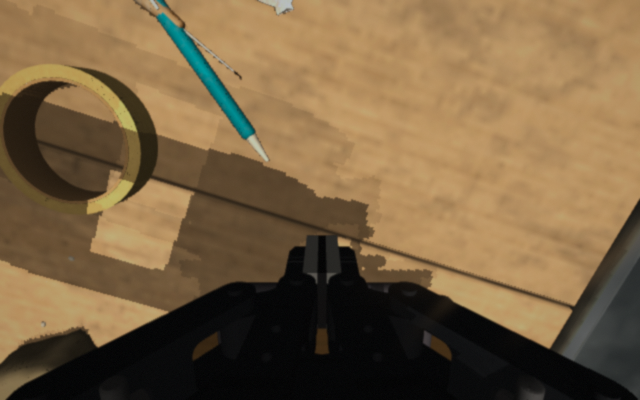

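The wrist view shows only the bench and the shut fingers at (320,265), because the drawer lies behind them. I'll check the handle's position with the top camera.

```bash
cat >> h.py <<'E'
def drawer():
    p,d,K,T=grab("top"); P=pts(d,K,T); hs=cv2.cvtColor(p,cv2.COLOR_RGB2HSV); X=P@CX; Y=P@CY
    m=(hs[...,0]>22)&(hs[...,0]<40)&(hs[...,1]>50)&(P[...,2]>128)&(P[...,2]<146)&(abs(Y-446)<96)&(X>150)&(X<320)
    print("board top n",m.sum(),"cx pct",np.percentile(X[m],[1,5,50,95]).round(1))
    f=(P[...,2]>98)&(P[...,2]<126)&(abs(Y-446)<60)&(X>130)&(X<300)&(hs[...,2]<100); print("dark handle n",f.sum(),np.percentile(X[f],[5,50,95]).round(1) if f.any() else "")
    return p
E
python3 - <<'E'
from h import *
p=drawer(); cv2.imwrite("pics/t3.png",cv2.resize(p[150:270,330:490,::-1],None,fx=4,fy=4))
E
```

```text
board top n 72 cx pct [258.  259.3 269.4 300. ]
dark handle n 0
```

View pics/t3.png

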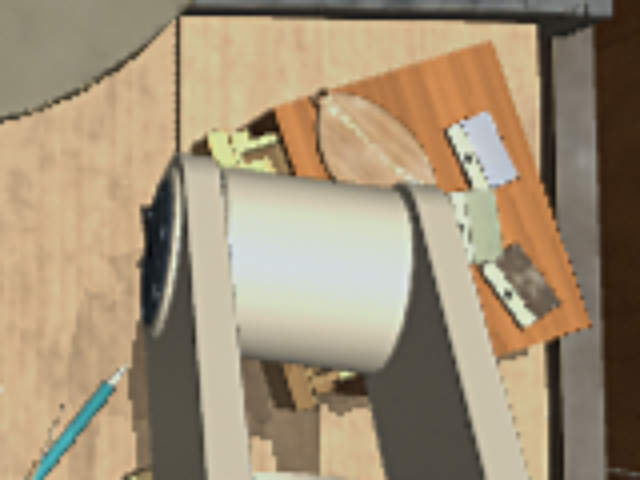

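The arm hides most of the drawer, but the board's visible corner at (230,150) shows it has closed to within about 27 mm. I'll keep pushing.

Emit:
{"name": "step_arm", "arguments": {"moves": [{"tx": -0.22, "ty": 0, "tz": 0, "ax": 0, "ay": 0, "az": 0}, {"tx": -0.22, "ty": 0, "tz": 0, "ax": 0, "ay": 0, "az": 0}, {"tx": -0.22, "ty": 0, "tz": 0, "ax": 0, "ay": 0, "az": 0}, {"tx": -0.12, "ty": 0, "tz": 0, "ax": 0, "ay": 0, "az": 0}, {"tx": 0, "ty": 0, "tz": 0, "ax": 0, "ay": 0, "az": 0}]}}

```text
clock: 20.75
eef_pos: [492.9, -71.4, 124.2]
tcp_rot: [-3.138, -0.002, 1.889]
contact_force: [-0.1, -0.2, 0.4]
opening: 0.002
grasp_force: 0.0
```

Emit:
{"name": "step_arm", "arguments": {"moves": [{"tx": -0.08, "ty": 0, "tz": 0, "ax": 0, "ay": 0, "az": 0}, {"tx": -0.08, "ty": 0, "tz": 0, "ax": 0, "ay": 0, "az": 0}, {"tx": 0, "ty": 0, "tz": 0, "ax": 0, "ay": 0, "az": 0}]}}

```text
clock: 21.12
eef_pos: [493.9, -75.0, 124.2]
tcp_rot: [-3.138, -0.002, 1.889]
contact_force: [-0.8, 0.1, -0.3]
opening: -0.001
grasp_force: 0.0
```

Emit:
{"name": "step_arm", "arguments": {"moves": [{"tx": -0.06, "ty": 0, "tz": 0, "ax": 0, "ay": 0, "az": 0}, {"tx": -0.04, "ty": 0, "tz": 0, "ax": 0, "ay": 0, "az": 0}, {"tx": 0, "ty": 0, "tz": 0, "ax": 0, "ay": 0, "az": 0}]}}

```text
clock: 21.5
eef_pos: [494.6, -77.4, 124.2]
tcp_rot: [-3.138, -0.002, 1.889]
contact_force: [0.1, -0.4, -0.6]
opening: -0.002
grasp_force: 0.0
```

Emit:
{"name": "step_arm", "arguments": {"moves": [{"tx": -0.08, "ty": 0, "tz": 0, "ax": 0, "ay": 0, "az": 0}, {"tx": -0.06, "ty": 0, "tz": 0, "ax": 0, "ay": 0, "az": 0}, {"tx": 0, "ty": 0, "tz": 0, "ax": 0, "ay": 0, "az": 0}]}}

```text
clock: 21.88
eef_pos: [495.7, -80.8, 124.1]
tcp_rot: [-3.138, -0.002, 1.889]
contact_force: [-0.9, -0.1, -0.0]
opening: 0.002
grasp_force: 0.0
```

```bash
python3 - <<'E'
from h import *
p,R=pose(); print(p@CX, r.sense()["contact_force"].round(1)); drawer()
E
```

```text
231.56855491019468 [-0.9 -0.1 -0. ]
board top n 12 cx pct [288.  288.8 294.1 299.4]
dark handle n 2 [283.9 284.5 285.1]
```

Emit:
{"name": "step_arm", "arguments": {"moves": [{"tx": -0.06, "ty": 0, "tz": 0, "ax": 0, "ay": 0, "az": 0}, {"tx": -0.06, "ty": 0, "tz": 0, "ax": 0, "ay": 0, "az": 0}, {"tx": 0, "ty": 0, "tz": 0, "ax": 0, "ay": 0, "az": 0}]}}

```text
clock: 22.3
eef_pos: [496.6, -83.6, 124.1]
tcp_rot: [-3.138, -0.002, 1.889]
contact_force: [0.5, -0.9, -0.5]
opening: -0.001
grasp_force: 0.0
```

Emit:
{"name": "step_arm", "arguments": {"moves": [{"tx": -0.06, "ty": 0, "tz": 0, "ax": 0, "ay": 0, "az": 0}, {"tx": 0, "ty": 0, "tz": 0, "ax": 0, "ay": 0, "az": 0}]}}

```text
clock: 22.55
eef_pos: [496.7, -84.0, 124.1]
tcp_rot: [-3.137, -0.004, 1.889]
contact_force: [-0.9, 7.0, 2.9]
opening: -0.005
grasp_force: 3.6
```

Emit:
{"name": "step_arm", "arguments": {"moves": [{"tx": -0.04, "ty": 0, "tz": 0, "ax": 0, "ay": 0, "az": 0}, {"tx": 0, "ty": 0, "tz": 0, "ax": 0, "ay": 0, "az": 0}]}}

```text
clock: 22.8
eef_pos: [496.7, -84.2, 124.1]
tcp_rot: [-3.137, -0.005, 1.888]
contact_force: [-0.9, 12.7, 3.6]
opening: -0.001
grasp_force: 6.3
```

Emit:
{"name": "step_arm", "arguments": {"moves": [{"tx": -0.04, "ty": 0, "tz": 0, "ax": 0, "ay": 0, "az": 0}, {"tx": 0, "ty": 0, "tz": 0, "ax": 0, "ay": 0, "az": 0}]}}

```text
clock: 23.05
eef_pos: [496.8, -84.3, 124.1]
tcp_rot: [-3.137, -0.007, 1.888]
contact_force: [-2.4, 18.2, 5.5]
opening: 0.004
grasp_force: 9.1
```

Emit:
{"name": "step_arm", "arguments": {"moves": [{"tx": 0.1, "ty": 0, "tz": 0, "ax": 0, "ay": 0, "az": 0}, {"tx": 0.6, "ty": 0, "tz": 0, "ax": 0, "ay": 0, "az": 0}, {"tx": 0.9, "ty": 0, "tz": 0, "ax": 0, "ay": 0, "az": 0}, {"tx": 0.9, "ty": 0, "tz": -0.5, "ax": 0, "ay": 0, "az": 0}, {"tx": 0.9, "ty": 0, "tz": -1, "ax": 0, "ay": 0, "az": 0}]}}

```text
clock: 23.68
eef_pos: [469.9, -5.1, 161.4]
tcp_rot: [-3.135, -0.003, 1.889]
contact_force: [1.2, -0.3, -0.1]
opening: -0.003
grasp_force: 0.0
```

Emit:
{"name": "step_arm", "arguments": {"moves": [{"tx": 0.9, "ty": -0.9, "tz": -1, "ax": 0, "ay": 0, "az": 0}, {"tx": 0.9, "ty": -0.9, "tz": -1, "ax": 0, "ay": 0, "az": 0}, {"tx": 0.9, "ty": -0.9, "tz": -1, "ax": 0, "ay": 0, "az": 0}, {"tx": 0.9, "ty": -0.9, "tz": -0.5, "ax": 0, "ay": 0, "az": 0}, {"tx": 0, "ty": 0, "tz": 0, "ax": 0, "ay": 0, "az": 0}]}}

```text
clock: 24.3
eef_pos: [356.6, 51.9, 250.6]
tcp_rot: [-3.139, -0.002, 1.891]
contact_force: [-0.6, -0.1, -0.4]
opening: 0.001
grasp_force: 0.0
```

```bash
python3 - <<'E'
from h import *
print(r.sense()["eef_pos"],r.sense()["contact_force"].round(1)); p=drawer(); cv2.imwrite("pics/t4.png",cv2.resize(p[150:270,180:490,::-1],None,fx=2.5,fy=2.5))
E
```

```text
[356.64660067  51.88981734 250.60128231] [-0.6 -0.1 -0.4]
board top n 353 cx pct [288.6 289.2 295.  301.4]
dark handle n 284 [248.2 265.6 288.5]
```

View pics/t4.png

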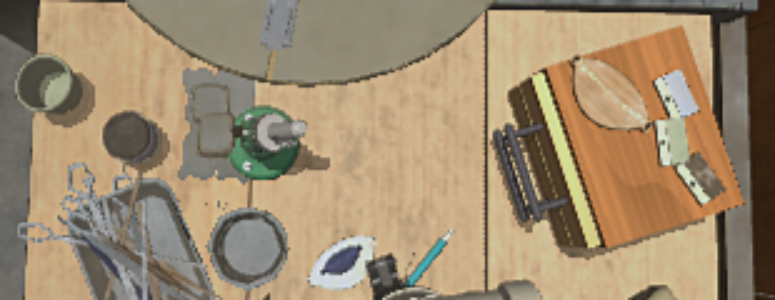

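The last view shows the drawer shut flush with the chest front, the spindle bare, and the tumbler at (45,85) and jar at (130,135) where they started. I'll hand in.

```bash
python3 -c "
from rig import workorder; print(workorder.sign_off())"
```

```text
the job is handed in; nothing more can be done
None
```

The spool came off the spindle without forcing, lies flat and the same way up in the top drawer, the drawer is pushed to its stop, the tumbler and jar are untouched, and the job was handed in at about 24 s with no verdict returned.

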